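Drive the seized hinge pin out of the pan lid hinge

TASK

The brass pin of the pan-lid hinge has seized. Take the red-handled drift punch from the green mat, put its steel tip into the hole on the hinge's yellow side and press the pin out with it, steadily and never with more than about 20 N on pin or hinge, until the pin drops into the blue tray on the other side; touch the pin only with the punch. Then lay the punch flat back on the green mat, and leave everything else on the counter where it is.

Things in the scene. Friction and masses are not known exactly. Their poses are not given: they have to be found in the camera images.
- hinge: Fixed pan-lid hinge; cannot move. Origin on the counter under the middle of the bore (base plate 12 mm thick, x -50 to 50 mm, y -62 to 18 mm); z up, y along the bore from the yellow face (y = -18 mm) to the steel exit face (y = +18 mm). The block round the bore is 36 mm wide (x -18 to 18 mm), top 93 mm above the counter. A lid arm (bar, flange) reaches to x = +71 mm at bore height.
- bore_entry (a point): Centre of the bore's mouth in the hinge's yellow entry face, 75 mm above the counter; axes as the hinge (y leads into the bore). The bore is 9 mm wide, level, and runs 36 mm straight through the block.
- tray_floor (a point): Middle of the inner floor, 5 mm above the counter, of the fixed open blue catch tray on the exit side of the hinge, 88 mm along the hinge's y from the bore's mouth. Outside 120 mm (x) by 100 mm (y), 35 mm high, walls 4 mm; axes as the hinge.
- pin_mid (a point): Brass pin seized in the bore (loose body, 20 g), origin at mid-shank, y along it to its head. Shank 8 mm thick, 30 mm long; head 13 mm wide, 4 mm thick, on the tray side. At the start its headless end sits 6 to 10 mm inside the yellow mouth. A dry spot 24 mm from the mouth grips it (about 8 to 14 N to move it); once its tail is past that it is loose, and past 36 mm it falls out.
- punch_grip (a point): Middle of the handle, half-way up, of the loose drift punch (about 140 g); x along the punch to its tip, z up as it lies. Red handle 85 mm long, 20 by 20 mm, then a 4 mm collet, then a steel shank 7 mm thick, 48 mm long: its end is 94.7 mm ahead. The shank is parallel to the handle but clamped firmly up to 5 mm off its middle in any direction. Starts flat, heading within 50 degrees of the bore's.
- mat: Green tool mat, fixed, 200 mm (x) by 240 mm (y), 3 mm thick, origin at the centre of its underside on the counter.
- spanner: Loose steel spanner about 150 mm long, lying on the mat along its +x edge, origin under its middle. To be left alone.
- can_a: Yellow drinks can, 66 mm wide, 115 mm high, standing, origin under its centre. To be left alone.
- can_b: Second yellow drinks can, as can_a. To be left alone.
- sauce: Red sauce bottle with white cap, 60 mm wide, 170 mm high, origin under its centre. To be left alone.
- cutlery_cup: Open steel cup, 90 mm wide, 110 mm high, origin under its centre. To be left alone.
- food_boat: Open cardboard food tray 110 by 160 by 40 mm, origin under its centre. To be left alone.
- spatula: Spatula 280 mm long lying on the counter, origin under its middle. To be left alone.
There are look-alikes about, which are no part of the job. There is more than one size of the part that bears punch_grip; the job needs the largest.

How it is judged:
By the outcome, as a careful person would: the job done as asked, in the order asked, and still so for the second after the job is handed in, with the robot touching nothing.
It also fails if it takes over 72 s, if anything falls off the work surface, if the arm or the gripper's body presses on something with over 40 N, if the wrist force passes 120 N, or if a joint passes its speed limit or range.

ROBOT

A 7-joint arm with a two-finger parallel gripper is mounted at the origin on the work surface. World frame = base frame: x ahead of the robot, y to its left, z up, the work surface at z = 0. Lengths are in m, angles in rad, forces in N, time in s.
With the tool pointing down it reaches from about 0.4 to 0.9 m from the base axis. Payload 5.5 kg.
Tool frame: the origin (TCP) lies midway between the tips of the shut fingers; the grasp point (between the pads) lies 19 mm behind it; x points along the fingers, z is the direction in which the jaws open and shut, and the axes are right-handed (so a half turn about x gives the same grasp; the last joint's range is limited). The gripper opens to 85 mm and grips with 20 to 120 N. Pads are 22 mm wide; open, the fingers measure 114 mm over their backs; the gripper's body (76 mm by 85 mm) begins 54 mm behind the grasp point. The pads swing forward as they close: fully open they stand 13 mm farther back than shut.
Start: joints at [-1.014, 0.501, -0.427, 1.55, 0.221, 1.138, -0.21], TCP at [0.188, 0.622, 0.231] pointing down, gripper open.
Joint ranges: [-2.88, 2.88], [-0.31, 2.03], [-1.54, 1.56], [0.2, 2.42], [-1.41, 4.55], [0.19, 2.02], [-2.57, 2.57]. Speed limits (rad/s): [2.57, 2.57, 3.14, 3.14, 3.14, 3.14, 3.14].

INTERFACE

Orientations are given as a rotation vector (axis times angle).
In Python, from workcell import r gives the robot as it stands.
- The arm moves only by the shell command python3 -m jog 'ROWS' [OPENING]. ROWS is JSON, a list of rows, each a list of 4 numbers: the shift along the world's x, y, z in m, then the turn about the world's z in degrees. In form: [[x, y, z, yaw], ...]. A call has 1 to 8 rows; each row is the pose to reach, as a shift and turn from the pose commanded when the call began; what a row does not reach only later rows make up. A row lasts 1/12 s, in which the tool goes at most 41.7 mm and 7.16 degrees, less where a joint would pass 70% of its speed; a pose out of reach is approached as far as the arm can. A call with a gripper value outside its range is refused whole. OPENING is the opening, from 0 (shut) to 1 (fully open), set as the call begins (- or left out, the last holds). The fingers move at their own pace and stop on an object; the grip force is fixed at half the most. Time passes only in rows, so rows that repeat a pose let the fingers close. It gives the time, the measured TCP pose, the force and the opening at its end, in the units of the state.
- r.sense(): the state, without advancing time (a new reading comes with each control period).
- r.camera(name): name is "scene" or "top"; returns the picture (384x512x3 uint8, blue, green, red); there is no depth.
- r.camera_model(name): a dict with "camera_matrix" (3x3 intrinsics, pixels), "dist" ([k1, k2, p1, p2, k3] as OpenCV has them; the pictures are not rectified), "xyz" and "rotation" of the camera in the world. Camera axes: x right, y down, z forward; pixel columns grow to the right and rows downward; lengths in m; the calibration is good to about 2 mm. A picture is of the moment at which its call begins. camera_model takes no time and is no camera call.
- r.hand_in(): hands the job in, once; it reports no verdict.
The state is a dict: "time": time; "q": joint angles; "qd": joint speeds; "tau": joint torques, N m; "position": TCP position; "orientation": TCP orientation; "wrist_force": force on the tool from outside, world axes, zero at the start; "torque": the same for the moment, N m; "grip_width": finger opening in m.
Only numpy, scipy, OpenCV 4.12 (cv2) and the standard library are available. Lean on these libraries where they do the work, as an engineer would, in place of code of your own. Each camera call takes 0.05 s, during which the arm holds its last target. There are 200 camera calls.

## Working session

There is one attempt and no reset: what is moved stays moved. The work goes in short steps, Python scripts to look and compute and a shell command to move; the robot and the scene stay as the last step left them, time stands still between calls to the robot, and variables do not carry over. Pictures are saved under pics/ and viewed, about 8 in all and at most 12, crops included, and the job is handed in when it is done.

```bash
mkdir -p pics; ls; python3 - <<'E'
from workcell import r
import cv2,numpy as np
for n in("scene","top"):
    cv2.imwrite(f"pics/{n}0.png",r.camera(n)); m=r.camera_model(n)
    print(n,{k:np.round(np.array(v),4).tolist() for k,v in m.items()})
s=r.sense();print(s["time"],s["position"],s["orientation"],s["wrist_force"],s["grip_width"])
a=cv2.imread("pics/scene0.png");b=cv2.imread("pics/top0.png")
E
```

```text
pics
scene {'camera_matrix': [[377.6325, 0.0, 255.8361], [0.0, 377.6325, 196.5033], [0.0, 0.0, 1.0]], 'dist': [-0.1228, 0.0, 0.0, 0.0, 0.0], 'xyz': [1.1603, -0.497, 1.0335], 'rotation': [-2.2397, -1.0255, 0.3838]}
top {'camera_matrix': [[410.9865, 0.0, 259.0329], [0.0, 410.9865, 192.72], [0.0, 0.0, 1.0]], 'dist': [-0.0728, 0.0, 0.0, 0.0, 0.0], 'xyz': [0.3295, 0.0375, 1.2238], 'rotation': [-2.1661, 2.106, -0.1772]}
0.1 [0.18810656 0.62154662 0.23037433] [-0.99112196  1.33543286  0.9894882 ] [ 0.47727944  0.24622636 -0.11935014] 0.08527974930407527
```

View pics/scene0.png

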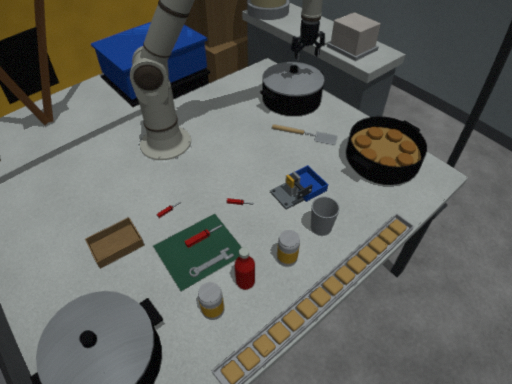

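View pics/top0.png

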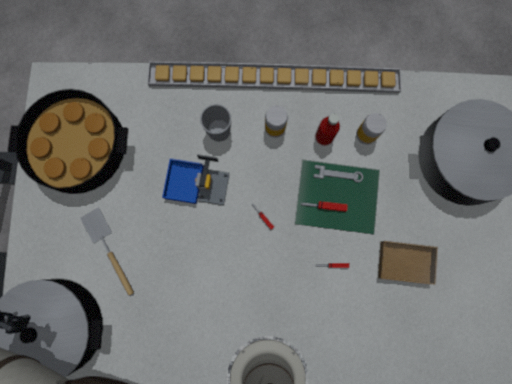

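The shots show three red-handled tools. In the top view, (332,207) is on the mat and looks largest, and (265,219) and (338,266) are small ones on the bare counter. The same three in the scene view are at (200,238), (237,202) and (168,209). I choose the one on the mat and will check it in a close crop.

```bash
cat > h.py <<'E'
from workcell import r
import cv2,numpy as np
from scipy.spatial.transform import Rotation as R
M={n:r.camera_model(n) for n in("scene","top")}
def ray(n,p):
    m=M[n];u=cv2.undistortPoints(np.array(p,float).reshape(-1,1,2),np.array(m["camera_matrix"]),np.array(m["dist"])).reshape(-1,2)
    rot=np.array(m["rotation"]); rot=R.from_rotvec(rot).as_matrix() if rot.size==3 else rot
    return np.array(m["xyz"]),np.c_[u,np.ones(len(u))]@rot.T
def plane(n,p,z):
    o,d=ray(n,p);return o+d*((z-o[2])/d[:,2])[:,None]
def proj(n,P):
    m=M[n];rot=R.from_rotvec(np.array(m["rotation"])).as_matrix()
    P=np.atleast_2d(P);q=(P-np.array(m["xyz"]))@rot
    return cv2.projectPoints(q,np.zeros(3),np.zeros(3),np.array(m["camera_matrix"]),np.array(m["dist"]))[0].reshape(-1,2)
def tri(p,q):
    a,d=ray("scene",[p]);b,e=ray("top",[q]);d=d[0];e=e[0]
    s=np.linalg.lstsq(np.c_[d,-e],b-a,rcond=None)[0];x=a+s[0]*d;y=b+s[1]*e
    return (x+y)/2,np.linalg.norm(x-y)
def crop(im,x0,y0,w,h,s): return cv2.resize(im[y0:y0+h,x0:x0+w],None,fx=s,fy=s,interpolation=cv2.INTER_CUBIC)
E
python3 - <<'E'
from h import *
a=cv2.imread("pics/scene0.png");b=cv2.imread("pics/top0.png")
A=np.vstack([np.hstack([crop(b,158,150,80,60,5),crop(b,292,155,80,60,5)]),np.hstack([crop(a,262,160,80,60,5),crop(a,165,210,80,60,5)])])
cv2.imwrite("pics/c1.png",A)
for n,im,z in(("top",b,.013),("scene",a,.013)):
    hsv=cv2.cvtColor(im,cv2.COLOR_BGR2HSV)
    red=((hsv[...,0]<8)|(hsv[...,0]>172))&(hsv[...,1]>150)&(hsv[...,2]>70)
    k,l,st,c=cv2.connectedComponentsWithStats(red.astype(np.uint8))
    for i in range(1,k):
        if st[i,4]>15:
            pts=np.argwhere(l==i)[:,::-1].astype(float);W=plane(n,pts,z)[:,:2];m=W.mean(0);u=np.linalg.svd(W-m)[2][0]
            u*=np.sign(u[1]);t=(W-m)@u
            print(n,"red",st[i],c[i].round(1),m.round(4),"ang",np.degrees(np.arctan2(u[1],u[0])).round(1),"len",np.ptp(t).round(3))
    for nm,lo,hi,zz in(("blue",(100,150,40),(130,255,255),.035),("green",(60,60,30),(95,255,255),.003),("yel",(15,120,60),(35,255,255),.08)):
        k,l,st,c=cv2.connectedComponentsWithStats(cv2.inRange(hsv,lo,hi))
        for i in range(1,k):
            if st[i,4]>12 and not(nm=="yel" and st[i,4]>400):
                pts=np.argwhere(l==i)[:,::-1].astype(np.float32);bx=cv2.minAreaRect(plane(n,pts,zz)[:,:2].astype(np.float32))
                print(n,nm,st[i],np.round(bx[0],4),np.round(bx[1],4),round(bx[2],1))
E
```

```text
top red [320 118   8  16  87] [323.9 125.5] [ 0.7461 -0.1552] ang 172.7 len 0.05
top red [333 124   6  10  34] [336.1 128.2] [ 0.7385 -0.1931] ang 163.4 len 0.031
top red [318 202  29   9 194] [332.6 206. ] [ 0.4965 -0.1813] ang 85.0 len 0.084
top red [260 213  13  16  59] [265.7 220.4] [0.4479 0.0168] ang 40.8 len 0.055
top red [329 264  20   3  60] [338.5 265. ] [ 0.3232 -0.1989] ang 91.3 len 0.056
top blue [ 163  160   40   43 1248] [0.556  0.2648] [0.1007 0.1181] 82.6
top green [ 296  161   83   73 4108] [ 0.5276 -0.1988] [0.2325 0.1957] 84.2
top yel [156  66  13  14 132] [0.8759 0.3389] [0.0421 0.0373] 1.1
top yel [174  66  12  15 122] [0.8753 0.2867] [0.0464 0.0332] 3.7
top yel [191  66  13  15 114] [0.8764 0.2343] [0.0452 0.0367] 1.3
top yel [209  67   9   9  43] [0.8842 0.1866] [0.0258 0.024 ] 2.8
top yel [226  67  12  11  64] [0.882  0.1314] [0.0354 0.0294] 85.3
top yel [244  68  11   8  45] [0.8852 0.079 ] [0.0226 0.03  ] 1.6
top yel [261  69  12  14  58] [0.8738 0.0264] [0.0418 0.0328] 1.5
top yel [279  69   7   6  13] [ 0.8913 -0.0219] [0.0156 0.0167] 36.1
top yel [315  7
[... 2071 characters left out ...]
ene yel [336 266  18  18 196] [0.9225 0.045 ] [0.0439 0.044 ] 86.7
scene yel [324 277  18  18 198] [ 0.923  -0.0072] [0.0439 0.0413] 3.1
scene yel [311 288  19  18 214] [ 0.9218 -0.0587] [0.0431 0.0412] 2.8
scene yel [297 299  20  19 228] [ 0.9223 -0.1113] [0.0391 0.0446] 89.9
scene yel [200 301  23  17 183] [ 0.7594 -0.3077] [0.0602 0.0424] 58.2
scene yel [283 311  21  19 231] [ 0.9221 -0.1626] [0.0432 0.0392] 1.1
scene yel [269 323  20  20 248] [ 0.922  -0.2144] [0.0395 0.0445] 87.5
scene yel [254 335  21  21 260] [ 0.9221 -0.2657] [0.0447 0.0384] 2.7
scene yel [238 348  21  22 276] [ 0.9226 -0.3167] [0.0387 0.0446] 88.6
scene yel [222 361  21  23 286] [ 0.9223 -0.3684] [0.0443 0.0382] 0.9
```

View pics/c1.png

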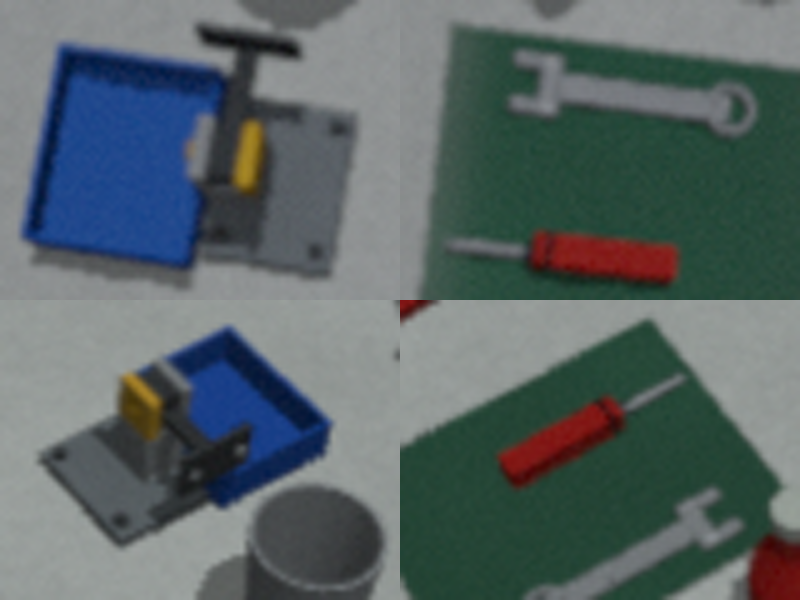

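The top-left crops show the hinge's yellow plate at top px (208,181) and the tray to its left. The mat punch at (332,206) has an 85 mm handle, against 55 mm for the two on the counter, so it is the right one. Next I need the current jaw yaw.

```bash
python3 - <<'E'
from h import *
s=r.sense();m=R.from_rotvec(s["orientation"]).as_matrix();print(m.round(3))
print("jaw yaw",np.degrees(np.arctan2(m[1,2],m[0,2])),"want -4 or 176; q7",s["q"])
E
python3 -m jog '[[0.1,-0.1,0,0],[0.21,-0.27,0,0],[0.21,-0.27,0,0],[0.21,-0.27,0,0],[0.21,-0.27,0,0],[0.21,-0.27,0,0],[0.21,-0.27,0,0],[0.21,-0.27,0,0]]' 0.5
```

```text
[[-0.001 -0.957  0.29 ]
 [-0.002  0.29   0.957]
 [-1.     0.    -0.002]]
jaw yaw 73.16667892288797 want -4 or 176; q7 [-1.01379805  0.50174283 -0.42678377  1.55133029  0.22079664  1.13829115
 -0.21032173]
time: 0.77
position: [0.3934, 0.3573, 0.2311]
orientation: [-0.99, 1.334, 0.99]
wrist_force: [1.1, 0.2, 0.4]
grip_width: 0.0428
```

```bash
python3 -m jog '[[0.1,-0.3,0,-57],[0.1,-0.3,0,-57],[0.1,-0.3,0,-57],[0.1,-0.3,0,-57],[0.1,-0.3,0,-57],[0.1,-0.3,0,-57],[0.1,-0.3,0,-57],[0.1,-0.3,0,-57]]'
python3 -m jog '[[0,-0.234,-0.1,-20],[0,-0.234,-0.1,-20],[0,-0.234,-0.1,-20],[0,-0.234,-0.1,-20],[0,-0.234,-0.1,-20],[0,-0.234,-0.1,-20],[0,-0.234,-0.1,-20],[0,-0.234,-0.1,-20]]'
python3 - <<'E'
from h import *
s=r.sense();m=R.from_rotvec(s["orientation"]).as_matrix()
print("jaw yaw",np.degrees(np.arctan2(m[1,2],m[0,2])),s["q"].round(2) if hasattr(s["q"],"round") else s["q"],s["position"])
E
```

```text
time: 1.43
position: [0.4934, 0.0541, 0.2313]
orientation: [-0.214, 1.56, 0.211]
wrist_force: [-0.6, 0.5, 0.1]
grip_width: 0.0429
time: 2.1
position: [0.4907, -0.1778, 0.1297]
orientation: [0.057, 1.573, -0.058]
wrist_force: [-0.3, 1.1, 0.5]
grip_width: 0.0429
jaw yaw -4.189696755827186 [ 0.17  0.38  0.15  1.97 -0.08  0.8   0.29] [ 0.4907191  -0.17782082  0.12973545]
```

```bash
python3 -m jog '[[0,0,-0.03,0],[0,0,-0.06,0],[0,0,-0.08,0],[0,0,-0.08,0],[0,0,-0.08,0]]'
```

```text
time: 2.52
position: [0.4923, -0.1726, 0.0509]
orientation: [0.052, 1.572, -0.05]
wrist_force: [-1.1, -0.1, 0.9]
grip_width: 0.043
```

```bash
python3 -m jog '[[0.005,-0.009,-0.02,0],[0.005,-0.009,-0.035,0],[0.005,-0.009,-0.044,0],[0.005,-0.009,-0.044,0],[0.005,-0.009,-0.044,0]]'
python3 -m jog '[[0,0,0,0],[0,0,0,0],[0,0,0,0],[0,0,0,0],[0,0,0,0],[0,0,0,0],[0,0,0,0]]' 0.1
```

```text
time: 2.93
position: [0.4983, -0.183, 0.0082]
orientation: [0.052, 1.57, -0.052]
wrist_force: [-0.7, -0.5, 1.0]
grip_width: 0.0427
time: 3.52
position: [0.4987, -0.1836, 0.0087]
orientation: [0.052, 1.568, -0.052]
wrist_force: [-1.3, 1.4, 5.9]
grip_width: 0.0187
```

```bash
python3 -m jog '[[0,0,0.02,0],[0,0,0.05,0],[0,0,0.08,0],[0.01,0.03,0.08,-3.5],[0.02,0.07,0.08,-3.5],[0.025,0.11,0.08,-3.5],[0.028,0.15,0.08,-3.5],[0.029,0.19,0.08,-3.5]]'
python3 -m jog '[[0,0.035,-0.015,0],[0,0.035,-0.015,0],[0,0.035,-0.015,0],[0,0.035,-0.015,0]]'
python3 - <<'E'
from h import *
s=r.sense();m=R.from_rotvec(s["orientation"]).as_matrix()
print("jaw yaw",np.degrees(np.arctan2(m[1,2],m[0,2])),m[:,0],s["position"])
a=r.camera("scene");b=r.camera("top")
cv2.imwrite("pics/s1.png",a);cv2.imwrite("pics/t1.png",b)
cv2.imwrite("pics/c2.png",np.hstack([crop(b,170,150,100,75,4),crop(a,220,150,100,75,4)]))
E
```

```text
time: 4.18
position: [0.5273, 0.0083, 0.0881]
orientation: [0.101, 1.567, -0.101]
wrist_force: [0.6, 0.5, -2.3]
grip_width: 0.0182
time: 4.52
position: [0.5266, 0.041, 0.0724]
orientation: [0.1, 1.569, -0.101]
wrist_force: [0.1, -0.7, -1.7]
grip_width: 0.0182
jaw yaw -7.300257965523232 [-1.57354636e-04 -6.18544209e-04 -9.99999796e-01] [0.52655253 0.04102648 0.07244673]
```

View pics/c2.png

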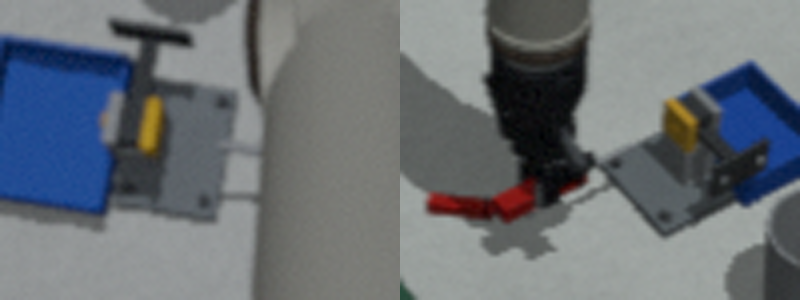

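Scene view: the punch is held, shank pointing at the hinge, with its tip at about scene px (375,196). In the top view the shank tip is at about (226,187), and the second streak is its shadow. Next I measure shank and hinge at subpixel level.

```bash
python3 - <<'E'
from h import *
a=cv2.imread("pics/s1.png");b=cv2.imread("pics/t1.png");a0=cv2.imread("pics/scene0.png");b0=cv2.imread("pics/top0.png")
y=np.radians(82.7);u=np.array([np.cos(y),np.sin(y),0]);g=np.array([.5266,.041,.077])
for n in M: print(n,proj(n,[g,g+.05*u,g+.0947*u]).round(1).tolist(), "mouth guess",proj(n,[[.5448,.1775,.075]]).round(1))
big=[]
for im,x0,y0 in((a0,275,163),(a,255,185),(b0,192,165),(b,205,175)):
    c=crop(im,x0,y0,40,30,10)
    for i in range(0,40,10): cv2.putText(c,str(x0+i),(i*10,10),0,.35,(0,0,255),1)
    for i in range(0,30,10): cv2.putText(c,str(y0+i),(0,i*10+5),0,.35,(0,0,255),1)
    big.append(c)
cv2.imwrite("pics/c3.png",np.vstack([np.hstack(big[:2]),np.hstack(big[2:])]))
E
```

```text
scene [[253.9, 196.8], [266.1, 190.6], [276.8, 185.3]] mouth guess [[286.9 180.8]]
top [[258.3, 190.3], [240.9, 187.6], [225.3, 185.2]] mouth guess [[210.6 182.8]]
```

View pics/c3.png

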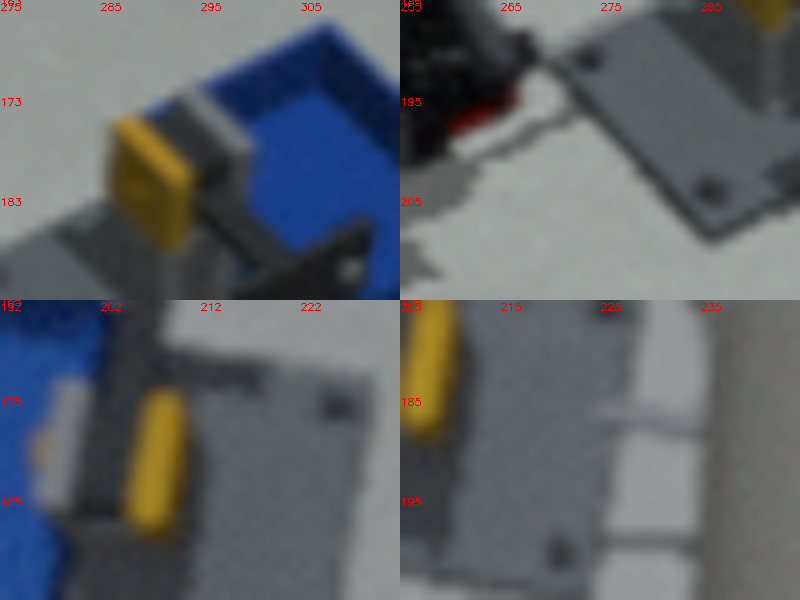

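```bash
cat >> h.py <<'E'
def up(im,x0,y0,w,h,s=8):
    c=im[y0:y0+h,x0:x0+w].astype(np.float32);return cv2.resize(c,None,fx=s,fy=s,interpolation=cv2.INTER_CUBIC)
def blob(mask,x0,y0,s=8):   # largest blob: centroid + axis in image px
    k,l,st,c=cv2.connectedComponentsWithStats(mask.astype(np.uint8));i=1+st[1:,4].argmax()
    p=np.argwhere(l==i)[:,::-1].astype(float);p=(p+.5)/s-.5+[x0,y0];return p
def axis(p):
    m=p.mean(0);w,v=np.linalg.eigh(np.cov((p-m).T));return m,v[:,1]
def line3(ps,pt):  # two image lines (m,v) scene, top -> 3D point fn at given y
    N=[]
    for n,(m,v) in(("scene",ps),("top",pt)):
        o,d=ray(n,[m,m+5*v]);nn=np.cross(d[0],d[1]);nn/=np.linalg.norm(nn);N.append((nn,nn@o))
    def at(y):
        A=np.array([N[0][0],N[1][0]]);return np.array([*np.linalg.solve(A[:,[0,2]],np.array([N[0][1],N[1][1]])-A[:,1]*y)])
    return at
def sat(c): return (c.max(2)-c.min(2))/np.maximum(c.max(2),1)
E
python3 - <<'E'
from h import *
a=cv2.imread("pics/scene0.png");b=cv2.imread("pics/top0.png")
# plate
P=[]
for n,im,w in(("scene",a,(278,168,20,24)),("top",b,(200,168,14,26))):
    c=up(im,*w);m=(c[...,2]-c[...,0]>45)&(c[...,1]-c[...,0]>15);p=blob(m,*w[:2]);P.append(p.mean(0));print(n,"plate",P[-1].round(2),p.min(0),p.max(0),len(p)/64)
print("plate centre",tri(*P))
# handle & shank on mat
H=[];S=[]
for n,im,w in(("scene",a,(178,218,50,34)),("top",b,(298,194,55,24))):
    c=up(im,*w);p=blob((c[...,2]-c[...,1]>50)&(c[...,2]-c[...,0]>50),*w[:2]);H.append(axis(p))
    q=blob((c.min(2)>55)&(sat(c)<.3),*w[:2]);S.append(axis(q))
    print(n,"handle",H[-1],np.ptp(p,0),"shank",S[-1],np.ptp(q,0),q.min(0),q.max(0))
h=line3(*H);s=line3(*S)
for y in(-.22,-.182,-.14,-.11,-.09):print(y,h(y).round(4),s(y).round(4))
E
```

```text
scene plate [289.93 180.55] [285.9375 174.1875] [293.9375 187.1875] 68.4375
top plate [207.33 181.01] [204.0625 173.5625] [210.1875 188.1875] 67.390625
plate centre (array([0.54992364, 0.18720683, 0.07383502]), np.float64(0.00021521928901699068))
scene handle (array([196.51451444, 237.81735561]), array([-0.86927774,  0.494324  ])) [24.5 17. ] shank (array([187.29094739, 222.66840123]), array([-0.95221565,  0.30542651])) [28.125 15.   ] [177.5625 217.5625] [205.6875 232.5625]
top handle (array([332.64960284, 205.90799074]), array([-0.99389461, -0.11033364])) [28.75  9.5 ] shank (array([303.1512633, 203.7904477]), array([-0.96490183,  0.26261084])) [19.625 23.875] [297.5625 193.5625] [317.1875 217.4375]
-0.22 [0.4936 0.0123] [0.5239 0.1525]
-0.182 [0.4967 0.0128] [0.5151 0.127 ]
-0.14 [0.5001 0.0134] [0.5055 0.0988]
-0.11 [0.5026 0.0137] [0.4985 0.0787]
-0.09 [0.5042 0.014 ] [0.4939 0.0652]
```

```bash
python3 - <<'E'
from h import *
a=cv2.imread("pics/scene0.png");b=cv2.imread("pics/top0.png")
H=[];S=[]
for n,im,w,w2 in(("scene",a,(178,218,50,34),(210,223,13,11)),("top",b,(298,194,55,24),(302,199,13,10))):
    c=up(im,*w);p=blob((c[...,2]-c[...,1]>50)&(c[...,2]-c[...,0]>50),*w[:2]);H.append(axis(p))
    c=up(im,*w2);bg=np.median(c.reshape(-1,3),0);v=c[...,2]-bg[2];print(bg,v.max())
    q=blob(v>.45*v.max(),*w2[:2]);S.append(axis(q))
    print(n,"shank",S[-1],q.min(0),q.max(0),len(q)/64)
h=line3(*H);s=line3(*S)
for y in(-.182,-.13,-.11,-.09):print(y,h(y).round(4),s(y).round(4))
# held pose: diff profile along expected shank
A=np.mean([r.camera("scene").astype(float) for _ in range(6)],0);B=np.mean([r.camera("top").astype(float) for _ in range(6)],0)
np.savez("avg1.npz",A=A,B=B)
from scipy.ndimage import map_coordinates
y=np.radians(82.7);u=np.array([np.cos(y),np.sin(y),0]);g=np.array([.5266,.041,.077])
for n,im,im0 in(("scene",A,a),("top",B,b)):
    e=proj(n,[g+.055*u,g+.0925*u])
    d=e[1]-e[0];d/=np.linalg.norm(d);nn=np.array([-d[1],d[0]]);t=np.arange(-5,5.1,1)
    for f in np.linspace(0,1,5):
        c=e[0]+f*(e[1]-e[0]);q=c+t[:,None]*nn
        pr=[map_coordinates(x.mean(2).astype(float),[q[:,1],q[:,0]],order=1).round(0).astype(int).tolist() for x in(im,im0.astype(float))]
        print(n,c.round(1),nn.round(2),*pr)
E
```

```text
[56.73699 72.28228 39.29604] 78.819214
scene shank (array([215.25702118, 228.01768723]), array([-0.87706941,  0.48036367])) [209.5625 224.4375] [221.3125 231.5625] 25.453125
[66.959366 78.73481  51.855698] 61.000412
top shank (array([307.92382219, 203.82529129]), array([-0.99363626, -0.11263654])) [301.5625 202.1875] [314.4375 205.6875] 30.84375
-0.182 [0.4967 0.0128] [0.4952 0.0083]
-0.13 [0.501  0.0135] [0.4998 0.0078]
-0.11 [0.5026 0.0137] [0.5015 0.0076]
-0.09 [0.5042 0.014 ] [0.5033 0.0075]
scene [267.3 190. ] [0.45 0.9 ] [158, 152, 123, 72, 45, 48, 56, 92, 138, 156, 158] [155, 156, 155, 156, 156, 156, 155, 148, 146, 152, 155]
scene [269.6 188.9] [0.45 0.9 ] [160, 161, 160, 157, 154, 130, 118, 86, 72, 77, 75] [155, 156, 156, 155, 154, 152, 120, 93, 72, 75, 72]
scene [271.8 187.8] [0.45 0.9 ] [160, 160, 161, 161, 157, 140, 117, 78, 52, 62, 89] [155, 156, 156, 154, 155, 150, 111, 71, 50, 60, 86]
scene [274.1 186.7] [0.45 0.9 ] [159, 162, 161, 160, 158, 141, 118, 93, 85, 88, 93] [155, 158, 156, 156, 157, 150, 118, 92, 84, 85, 89]
scene [276.3 185.6] [0.45 0.9 ] [160, 160, 161, 161, 159, 143, 118, 96, 92, 93, 93] [154, 155, 156, 157, 156, 147, 119, 95, 92, 90, 90]
top [239.1 187.3] [ 0.15 -0.99] [100, 100, 100, 101, 101, 101, 102, 102, 101, 103, 103] [143, 143, 144, 145, 146, 146, 145, 145, 146, 145, 144]
top [235.9 186.8] [ 0.15 -0.99] [95, 94, 93, 90, 88, 89, 90, 89, 91, 90, 91] [146, 146, 145, 145, 146, 147, 144, 147, 148, 147, 146]
top [232.6 186.3] [ 0.15 -0.99] [153, 151, 142, 124, 120, 128, 140, 146, 147, 146, 145] [146, 144, 145, 145, 146, 145, 143, 144, 145, 145, 145]
top [229.4 185.8] [ 0.15 -0.99] [151, 149, 142, 126, 120, 131, 141, 149, 151, 152, 153] [146, 146, 146, 146, 145, 144, 144, 145, 145, 146, 147]
top [226.1 185.3] [ 0.15 -0.99] [107, 108, 102, 101, 113, 114, 107, 102, 99, 97, 96] [101, 102, 100, 96, 94, 97, 98, 97, 94, 93, 92]
```

```bash
python3 -m jog '[[0,-0.01,0.03,0],[0,-0.01,0.03,0],[0,-0.01,0.03,0],[0,-0.01,0.03,0]]'
python3 - <<'E'
from h import *
from scipy.ndimage import map_coordinates
s=r.sense();g=np.array(s["position"])+[0,0,.0045]
a=cv2.imread("pics/scene0.png").astype(float);b=cv2.imread("pics/top0.png").astype(float)
A=np.mean([r.camera("scene").astype(float) for _ in range(5)],0);B=np.mean([r.camera("top").astype(float) for _ in range(5)],0)
np.savez("avg2.npz",A=A,B=B);print(g, r.sense()["time"])
y=np.radians(82.7);u=np.array([np.cos(y),np.sin(y),0]);o=np.array([0,0,-.005])
for n,im,im0 in(("scene",A,a),("top",B,b)):
    e=proj(n,[g+o+.052*u,g+o+.1*u]);d=e[1]-e[0];d/=np.linalg.norm(d);nn=np.array([-d[1],d[0]]);t=np.arange(-5,5.1,1)
    for f in np.linspace(0,1,8):
        c=e[0]+f*(e[1]-e[0]);q=c+t[:,None]*nn
        pr=[map_coordinates(x.mean(2),[q[:,1],q[:,0]],order=1).round(0).astype(int).tolist() for x in(im,im0)]
        print(n,c.round(1),nn.round(2),*pr)
    print("mm/px along nn:",[np.round((proj(n,[g+.07*u+v])-proj(n,[g+.07*u]))[0]@nn,2) for v in np.eye(3)*.01])
E
```

```text
time: 5.55
position: [0.5267, 0.0316, 0.1023]
orientation: [0.101, 1.568, -0.1]
wrist_force: [-0.9, -0.3, -1.8]
grip_width: 0.0185
[0.52674097 0.0316386  0.10682075] 6.05
scene [264.7 186.8] [0.44 0.9 ] [92, 68, 55, 51, 40, 51, 107, 144, 160, 160, 160] [152, 153, 154, 153, 155, 157, 155, 155, 157, 157, 155]
scene [266.4 186. ] [0.44 0.9 ] [148, 110, 64, 58, 54, 77, 127, 155, 160, 158, 148] [153, 154, 154, 154, 155, 156, 156, 156, 155, 152, 143]
scene [268.1 185.2] [0.44 0.9 ] [159, 156, 152, 144, 129, 122, 130, 155, 159, 155, 125] [154, 155, 156, 155, 155, 156, 155, 155, 155, 151, 121]
scene [269.7 184.3] [0.44 0.9 ] [160, 160, 160, 158, 144, 126, 131, 157, 159, 155, 116] [155, 155, 155, 154, 155, 156, 156, 155, 155, 151, 112]
scene [271.4 183.5] [0.44 0.9 ] [159, 158, 159, 157, 143, 126, 133, 156, 161, 154, 119] [155, 153, 154, 154, 156, 157, 157, 157, 157, 150, 116]
scene [273.1 182.7] [0.44 0.9 ] [159, 160, 157, 155, 141, 124, 137, 157, 161, 153, 122] [155, 154, 152, 153, 154, 157, 156, 156, 156, 147, 118]
scene [274.7 181.9] [0.44 0.9 ] [159, 160, 158, 156, 143, 126, 138, 156, 16
[... 774 characters left out ...]
151, 150, 150] [145, 145, 146, 147, 144, 147, 149, 147, 146, 145, 145]
top [233.5 184.4] [ 0.15 -0.99] [150, 149, 142, 126, 122, 130, 141, 149, 151, 150, 149] [145, 144, 144, 145, 143, 144, 145, 146, 145, 145, 144]
top [231.  184.1] [ 0.15 -0.99] [153, 152, 144, 122, 120, 131, 144, 150, 151, 151, 150] [147, 148, 148, 146, 144, 144, 145, 144, 147, 146, 147]
top [228.6 183.7] [ 0.15 -0.99] [144, 144, 139, 125, 118, 125, 133, 142, 146, 145, 141] [138, 140, 140, 141, 141, 137, 134, 139, 141, 138, 135]
top [226.1 183.3] [ 0.15 -0.99] [103, 100, 98, 98, 100, 100, 98, 97, 96, 96, 97] [98, 95, 94, 95, 94, 95, 93, 93, 92, 91, 93]
mm/px along nn: [np.float64(3.53), np.float64(-0.45), np.float64(0.63)]
```

```bash
python3 - <<'E'
from h import *
d1=np.load("avg1.npz");d2=np.load("avg2.npz");A=(d1["A"]*6+d2["A"]*5)/11;B=(d1["B"]*6+d2["B"]*5)/11
P=[]
for n,im,w in(("scene",A,(278,168,20,24)),("top",B,(200,168,14,26))):
    c=up(im,*w);m=(c[...,2]-c[...,0]>45)&(c[...,1]-c[...,0]>15);p=blob(m,*w[:2]);P.append(p.mean(0));print(n,P[-1].round(2),p.min(0).round(1),p.max(0).round(1),len(p)/64)
C,e=tri(*P);print(C,e)
y=np.radians(82.8);u=np.array([np.cos(y),np.sin(y),0]);v=np.array([u[1],-u[0],0])
for T in(.004,.006,.008):
  for hz in(.013,.018):
    box=np.array([C+i*.018*v+j*T/2*u+[0,0,k*hz] for i in(-1,1) for j in(-1,1) for k in(-1,1)])
    for n in M:
        q=proj(n,box).astype(np.float32);print(T,hz,n,q.min(0).round(1),q.max(0).round(1),round(cv2.contourArea(cv2.convexHull(q)),1))
f=A[172:190,283:296];print("scene red ch");print(f[...,2].astype(int));print("green");print(f[...,1].astype(int))
E
```

```text
scene [289.91 180.57] [285.9 174.2] [293.9 187.2] 69.46875
top [207.34 180.99] [204.1 173.6] [210.2 188.1] 68.078125
[0.54996421 0.18715581 0.07383374] 0.00012970184512960312
0.004 0.013 scene [286.1 174.7] [293.8 186.5] 47.7
0.004 0.013 top [205.  173.8] [209.6 188. ] 36.8
0.004 0.018 scene [286.1 173.7] [293.9 187.4] 62.7
0.004 0.018 top [204.7 173.4] [209.8 188.3] 44.3
0.006 0.013 scene [285.9 174.6] [294.  186.6] 54.2
0.006 0.013 top [204.6 173.8] [210.  188.1] 46.6
0.006 0.018 scene [285.8 173.6] [294.1 187.6] 70.1
0.006 0.018 top [204.4 173.4] [210.2 188.4] 54.5
0.008 0.013 scene [285.7 174.5] [294.2 186.7] 60.6
0.008 0.013 top [204.3 173.7] [210.3 188.1] 56.3
0.008 0.018 scene [285.6 173.5] [294.3 187.7] 77.4
0.008 0.018 top [204.  173.3] [210.5 188.4] 64.7
scene red ch
[[153 155 156 155 154 154 153 149 143 116 112 112  86]
 [153 154 155 156 156 153 145 114  79  62  81 106 109]
 [153 153 153 156 159 143 100  61  49  48  56  81 105]
 [153 151 142 144 161 163 122  73  51  48  49  57  81]
 [153 152 137 111 134 161 161 121  72  51  47  48  56]
 [153 153 138 101  92 131 160 161 120
[... 975 characters left out ...]
94  73 103 125 127  98  66  53  51  52]
 [161 158 128  83  61  70 103 125 126  97  65  51  51]
 [162 158 117  73  58  58  69 102 124 125  95  62  45]
 [162 158 115  71  59  58  58  69 101 121 107  65  36]
 [162 156 112  69  63  68  62  59  68  93  86  55  33]
 [159 154 112  71  59  65  68  62  60  73  75  54  45]
 [131 109  83  63  58  58  59  57  61  71  67  45  42]
 [ 99  90  70  56  56  58  57  57  61  71  67  44  30]
 [ 87  71  57  54  54  57  58  57  62  71  68  55  41]
 [ 59  58  55  53  53  55  60  59  65  73  75  71  60]
 [ 56  55  54  53  54  54  55  58  65  74  77  65  56]
 [ 58  55  53  52  53  54  53  56  70  73  70  61  54]
 [ 73  59  53  52  53  53  54  55  67  71  62  55  56]]
```

```bash
python3 -m jog '[[0.006,0.015,-0.01,0],[0.0117,0.03,-0.0253,0],[0.0117,0.0459,-0.0253,0],[0.0117,0.0459,-0.0253,0],[0.0117,0.0459,-0.0253,0]]'
cat > look.py <<'E'
from h import *
import sys
k=sys.argv[1]
s=r.sense();g=np.array(s["position"]);print("tcp",g.round(4),"F",np.round(s["wrist_force"],1))
A=np.mean([r.camera("scene").astype(float) for _ in range(6)],0);B=np.mean([r.camera("top").astype(float) for _ in range(6)],0)
np.savez(f"avg{k}.npz",A=A,B=B)
cv2.imwrite(f"pics/l{k}.png",np.hstack([crop(A,266,165,33,40,12),crop(B,198,165,33,40,12)]).clip(0,255))
E
python3 look.py 3
```

```text
time: 6.47
position: [0.5382, 0.0783, 0.0768]
orientation: [0.099, 1.569, -0.099]
wrist_force: [0.8, -0.1, -1.2]
grip_width: 0.0187
tcp [0.5382 0.0783 0.0768] F [ 0.8 -0.1 -1.2][ WARN:0@9.896] global loadsave.cpp:1063 imwrite_ Unsupported depth image for selected encoder is fallbacked to CV_8U.
```

View pics/l3.png

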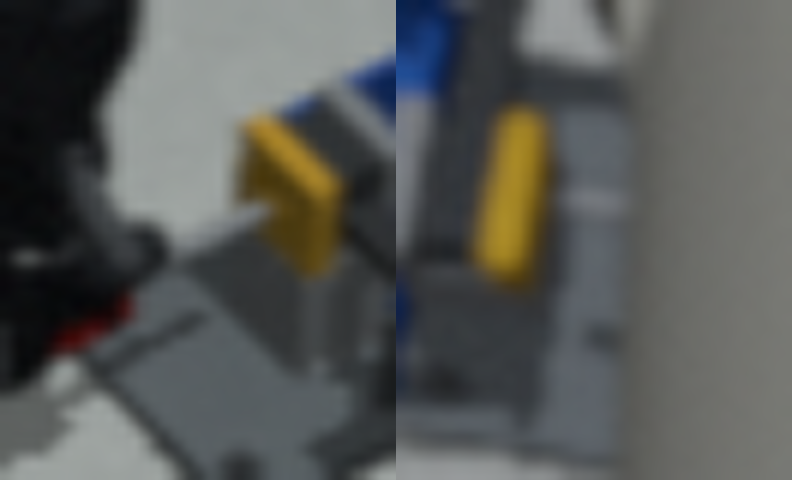

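```bash
cat > meas.py <<'E'
from h import *
import sys
from scipy.ndimage import map_coordinates
d=np.load(f"avg{sys.argv[1]}.npz");a=cv2.imread("pics/scene0.png").astype(float);b=cv2.imread("pics/top0.png").astype(float)
y=np.radians(82.8);u=np.array([np.cos(y),np.sin(y),0]);C=np.array([.54996,.18716,.07383])-.003*u
for n,im,im0 in(("scene",d["A"],a),("top",d["B"],b)):
    e=proj(n,[C-.002*u,C-.028*u]);dd=e[0]-e[1];dd/=np.linalg.norm(dd);nn=np.array([-dd[1],dd[0]]);t=np.arange(-4,4.1,1)
    for f in np.linspace(0,1,8):
        c=e[0]+f*(e[1]-e[0]);q=c+t[:,None]*nn
        pr=[map_coordinates(x[...,0],[q[:,1],q[:,0]],order=1) for x in(im,im0)]
        print(n,c.round(1),nn.round(2),(pr[0]-pr[1]).round(0).astype(int).tolist(),pr[0].astype(int).tolist())
    print("px/cm along nn:",[np.round((proj(n,[C+v])-proj(n,[C]))[0]@nn,2) for v in np.eye(3)*.01])
E
python3 meas.py 3
```

```text
scene [288.8 181.1] [0.45 0.89] [3, 1, 4, 8, 11, 11, 1, -1, -1] [28, 19, 15, 19, 26, 24, 16, 15, 17]
scene [287.9 181.6] [0.45 0.89] [2, 0, 2, 21, 39, 28, 6, 2, 0] [55, 30, 19, 35, 57, 43, 21, 19, 23]
scene [287. 182.] [0.45 0.89] [3, 2, 5, 34, 87, 43, 6, 1, 2] [97, 63, 43, 59, 107, 63, 32, 32, 40]
scene [286.2 182.4] [0.45 0.89] [4, 4, 5, 39, 70, 40, 4, 0, -1] [136, 113, 88, 95, 111, 79, 47, 47, 53]
scene [285.3 182.9] [0.45 0.89] [4, 3, 2, 19, 51, 25, 5, 0, 0] [156, 153, 131, 124, 120, 81, 57, 53, 53]
scene [284.5 183.3] [0.45 0.89] [5, 4, 2, 13, 33, 17, 3, 0, 1] [158, 157, 153, 143, 122, 85, 57, 53, 54]
scene [283.6 183.7] [0.45 0.89] [5, 4, 4, 17, 25, 11, 2, 1, 2] [159, 159, 157, 144, 124, 88, 61, 54, 54]
scene [282.8 184.2] [0.45 0.89] [3, 4, 4, 14, 27, 6, 1, 1, 2] [159, 160, 157, 146, 125, 89, 60, 57, 55]
px/cm along nn: [np.float64(2.31), np.float64(-0.29), np.float64(-1.68)]
top [209.  181.2] [ 0.15 -0.99] [4, 1, 1, -1, 3, 7, 4, 1, 3] [26, 25, 25, 23, 24, 28, 27, 30, 36]
top [210.3 181.4] [ 0.15 -0.99] [2, 3, 1, 4, 13, 13, 6, 2, 3] [37, 37, 37, 40, 48, 50, 47, 54, 69]
top [211.6 181.6] [ 0.15 -0.99] [3, 3, 5, 12, 25, 28, 16, 8, 6] [59, 62, 65, 72, 86, 93, 88, 90, 98]
top [212.9 181.8] [ 0.15 -0.99] [4, 4, 4, 8, 21, 29, 12, 4, 5] [88, 90, 92, 95, 109, 119, 107, 103, 105]
top [214.2 182. ] [ 0.15 -0.99] [5, 4, 3, 2, 12, 23, 8, 4, 4] [103, 105, 103, 103, 114, 122, 108, 103, 105]
top [215.5 182.2] [ 0.15 -0.99] [3, 4, -1, -3, 9, 15, 5, 2, 2] [104, 104, 101, 99, 109, 115, 105, 101, 102]
top [216.7 182.4] [ 0.15 -0.99] [-4, -4, -7, -9, -5, -2, -7, -10, -10] [95, 94, 92, 90, 94, 98, 95, 91, 91]
top [218.  182.6] [ 0.15 -0.99] [-12, -12, -13, -15, -14, -12, -12, -12, -13] [87, 87, 87, 86, 87, 88, 88, 88, 88]
px/cm along nn: [np.float64(3.42), np.float64(-0.43), np.float64(0.61)]
```

```bash
python3 -m jog '[[-0.001,0,-0.001,0],[-0.001,0,-0.001,0],[-0.0008,0.0015,-0.001,0],[-0.0006,0.003,-0.001,0],[-0.0004,0.0045,-0.001,0],[-0.0004,0.0045,-0.001,0]]'; python3 look.py 4 2>/dev/null; python3 meas.py 4
python3 -m jog '[[0.0001,0.0005,0,0],[0.0001,0.001,0,0],[0.0002,0.0015,0,0],[0.0003,0.002,0,0],[0.0003,0.002,0,0]]'
```

```text
time: 7.57
position: [0.5382, 0.0825, 0.076]
orientation: [0.1, 1.568, -0.1]
wrist_force: [0.2, -0.0, -2.1]
grip_width: 0.0183
tcp [0.5382 0.0825 0.076 ] F [ 0.2 -0.  -2.1]
scene [288.8 181.1] [0.45 0.89] [2, 1, 8, 26, 42, 38, 7, -1, -3] [27, 18, 19, 36, 57, 52, 22, 16, 16]
scene [287.9 181.6] [0.45 0.89] [3, 0, 4, 40, 72, 49, 12, 1, -1] [56, 30, 21, 55, 90, 65, 27, 19, 22]
scene [287. 182.] [0.45 0.89] [3, 1, 6, 42, 94, 47, 8, 1, 1] [96, 63, 44, 68, 114, 67, 35, 33, 39]
scene [286.2 182.4] [0.45 0.89] [3, 3, 5, 39, 69, 38, 3, 1, -1] [135, 112, 88, 95, 109, 76, 47, 48, 52]
scene [285.3 182.9] [0.45 0.89] [4, 3, 1, 16, 47, 23, 5, 0, 0] [156, 153, 130, 121, 117, 80, 57, 54, 54]
scene [284.5 183.3] [0.45 0.89] [4, 4, 0, 9, 30, 13, 3, 0, 1] [158, 157, 151, 139, 119, 81, 57, 54, 54]
scene [283.6 183.7] [0.45 0.89] [5, 3, 4, 17, 23, 9, 2, 2, 3] [159, 159, 157, 144, 123, 86, 60, 55, 55]
scene [282.8 184.2] [0.45 0.89] [3, 3, 2, 12, 25, 3, 1, 1, 3] [159, 159, 156, 144, 123, 87, 59, 56, 56]
px/cm along nn: [np.float64(2.31), np.float64(-0.29), np.float64(-1.68)]
top [209.  181.2] [ 0.15 -0.99
[... 317 characters left out ...]
 12, 29, 25, 4, -3, 1] [88, 89, 90, 100, 116, 114, 99, 96, 101]
top [214.2 182. ] [ 0.15 -0.99] [-2, -5, -8, -7, 1, 4, -7, -10, -11] [97, 95, 92, 94, 103, 103, 93, 89, 89]
top [215.5 182.2] [ 0.15 -0.99] [-13, -14, -16, -16, -11, -10, -12, -13, -13] [88, 86, 86, 87, 89, 90, 88, 86, 87]
top [216.7 182.4] [ 0.15 -0.99] [-9, -9, -8, -9, -8, -7, -8, -8, -6] [90, 90, 90, 91, 91, 93, 93, 93, 94]
top [218.  182.6] [ 0.15 -0.99] [-4, -3, -3, -4, -2, -2, -2, -1, -2] [95, 96, 97, 97, 98, 98, 98, 99, 99]
px/cm along nn: [np.float64(3.42), np.float64(-0.43), np.float64(0.61)]
time: 8.58
position: [0.5383, 0.0836, 0.076]
orientation: [0.1, 1.569, -0.101]
wrist_force: [-0.5, -1.2, -1.8]
grip_width: 0.0184
```

```bash
python3 -m jog '[[0.0001,0.0005,0,0],[0.0001,0.001,0,0],[0.0002,0.0015,0,0],[0.0003,0.002,0,0],[0.0003,0.002,0,0]]'
python3 -m jog '[[0.0001,0.0005,0,0],[0.0001,0.001,0,0],[0.0002,0.0015,0,0],[0.0003,0.002,0,0],[0.0003,0.002,0,0]]'
```

```text
time: 9.0
position: [0.5384, 0.0863, 0.0759]
orientation: [0.1, 1.569, -0.1]
wrist_force: [-0.6, -0.4, -2.3]
grip_width: 0.0182
time: 9.42
position: [0.5388, 0.0879, 0.0759]
orientation: [0.1, 1.569, -0.1]
wrist_force: [-2.1, -0.7, -2.3]
grip_width: 0.0187
```

```bash
python3 -m jog '[[0.0001,0.0005,0,0],[0.0001,0.001,0,0],[0.0002,0.0015,0,0],[0.0003,0.002,0,0],[0.0003,0.002,0,0]]'
python3 -m jog '[[0.0001,0.0005,0,0],[0.0001,0.001,0,0],[0.0002,0.0015,0,0],[0.0003,0.002,0,0],[0.0003,0.002,0,0]]'
```

```text
time: 9.83
position: [0.5391, 0.09, 0.076]
orientation: [0.1, 1.569, -0.1]
wrist_force: [-1.1, -0.8, -3.2]
grip_width: 0.0181
time: 10.25
position: [0.5394, 0.0918, 0.0759]
orientation: [0.1, 1.569, -0.1]
wrist_force: [-1.6, -1.0, -2.8]
grip_width: 0.0184
```

```bash
python3 -m jog '[[0.0001,0.0005,0,0],[0.0001,0.001,0,0],[0.0002,0.0015,0,0],[0.0003,0.002,0,0],[0.0003,0.002,0,0]]'
python3 -m jog '[[0.0001,0.0005,0,0],[0.0001,0.001,0,0],[0.0002,0.0015,0,0],[0.0003,0.002,0,0],[0.0003,0.002,0,0]]'
python3 -m jog '[[0.0001,0.0005,0,0],[0.0001,0.001,0,0],[0.0002,0.0015,0,0],[0.0003,0.002,0,0],[0.0003,0.002,0,0]]'
```

```text
time: 10.67
position: [0.5397, 0.094, 0.0759]
orientation: [0.1, 1.569, -0.1]
wrist_force: [-1.0, -1.8, -3.0]
grip_width: 0.0184
time: 11.08
position: [0.54, 0.096, 0.0759]
orientation: [0.1, 1.569, -0.1]
wrist_force: [-2.1, -1.4, -3.6]
grip_width: 0.0186
time: 11.5
position: [0.5403, 0.098, 0.076]
orientation: [0.1, 1.569, -0.1]
wrist_force: [-1.6, -1.7, -3.0]
grip_width: 0.0184
```

```bash
for i in 1 2; do python3 -m jog '[[0.0001,0.0005,0,0],[0.0001,0.001,0,0],[0.0002,0.0015,0,0],[0.0003,0.002,0,0],[0.0003,0.002,0,0]]' | grep -E "pos|force"; done
```

```text
position: [0.5406, 0.1, 0.076]
wrist_force: [-2.4, -2.3, -3.4]
position: [0.541, 0.102, 0.076]
wrist_force: [-2.4, -1.8, -3.1]
```

```bash
for i in 1 2; do python3 -m jog '[[0.0001,0.0005,0,0],[0.0001,0.001,0,0],[0.0002,0.0015,0,0],[0.0003,0.002,0,0],[0.0003,0.002,0,0]]' | grep -E "pos|force"; done; python3 look.py 5 2>/dev/null
```

```text
position: [0.5412, 0.104, 0.0759]
wrist_force: [-3.1, -2.2, -4.1]
position: [0.5415, 0.1059, 0.0759]
wrist_force: [-3.3, -1.6, -3.1]
tcp [0.5415 0.1059 0.0759] F [-3.3 -1.6 -3.1]
```

View pics/l5.png

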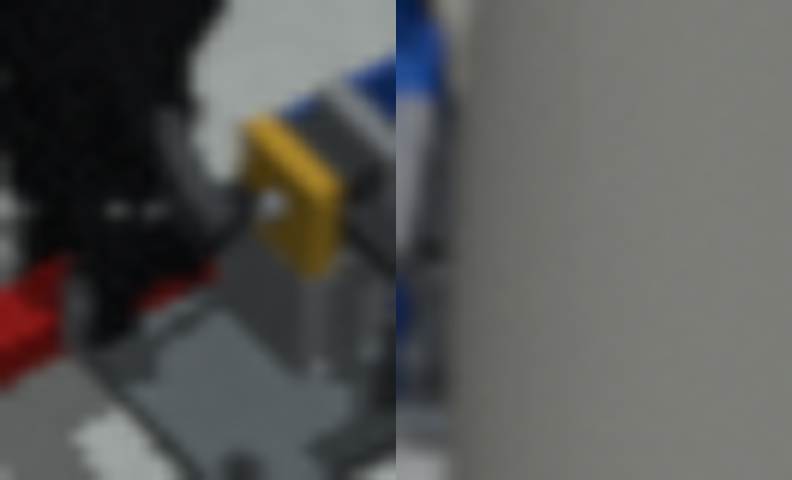

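The scene crop shows the shank entering the middle of the yellow face at about px (288,181.6), with no clear push force yet. I check whether the pin head on the exit side, near top px (195,180), has moved.

```bash
python3 - <<'E'
from h import *
b0=cv2.imread("pics/top0.png");B=np.load("avg5.npz")["B"]
cv2.imwrite("pics/p5.png",np.hstack([crop(b0,180,165,32,28,12),crop(B,180,165,32,28,12)]).clip(0,255).astype(np.uint8))
s=r.sense();print(s["time"],np.round(s["tau"],2),s["wrist_force"],s["torque"])
y=np.radians(82.8);u=np.array([np.cos(y),np.sin(y),0]);C=np.array([.54996,.18716,.07383])
print(proj("top",[C+k*u for k in(.035,.039,.045,.055)]))
E
```

```text
13.7667 [ -0.25 -54.69   1.88 -24.77  -0.56  -1.4   -0.25] [-3.15009815 -1.08962154 -4.16635119] [-0.58854165  0.80716595  0.28194655]
[[195.27152342 179.13553036]
 [193.89728107 178.92558739]
 [191.83692149 178.61083857]
 [188.40572256 178.08670749]]
```

View pics/p5.png

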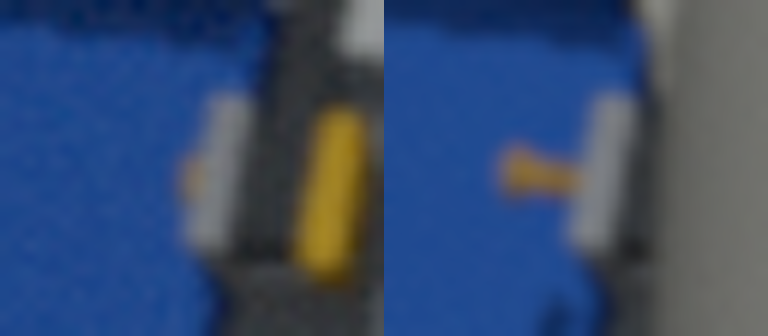

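The head has moved about 14 mm out of the exit face, so the punch is pushing the pin. I keep going in small steps and ease the sideways load.

```bash
for i in 1 2; do python3 -m jog '[[0,0.0005,0,0],[0,0.001,-0.0001,0],[-0.0001,0.0015,-0.0001,0],[-0.0001,0.002,-0.0001,0],[-0.0001,0.002,-0.0001,0]]' | grep -E "pos|force"; done
```

```text
position: [0.5418, 0.108, 0.076]
wrist_force: [-2.7, -2.2, -4.0]
position: [0.5418, 0.1102, 0.076]
wrist_force: [-1.9, -1.4, -4.5]
```

```bash
for i in 1 2 3; do python3 -m jog '[[0,0.0005,0,0],[0.0001,0.001,-0.0001,0],[0.0001,0.0015,-0.0002,0],[0.0002,0.002,-0.0002,0],[0.0002,0.002,-0.0002,0]]' | grep -E "pos|force"; done; python3 - <<'E'
from h import *
B=np.mean([r.camera("top").astype(float) for _ in range(3)],0)
c=up(B,178,168,26,22);m=(c[...,2]-c[...,0]>20);p=blob(m,178,168) if m.sum()>30 else None
print(m.sum()/64, p is not None and (p.min(0),p.max(0),p.mean(0)))
E
```

```text
position: [0.542, 0.1122, 0.0758]
wrist_force: [-0.9, -0.6, -3.3]
position: [0.5422, 0.1142, 0.0756]
wrist_force: [-0.5, -1.7, -3.9]
position: [0.5423, 0.1162, 0.0753]
wrist_force: [0.9, -0.8, -2.8]
2.484375 (array([194.0625, 181.1875]), array([195.5625, 182.9375]), array([194.84237421, 182.05542453]))
```

```bash
python3 - <<'E'
from h import *
B=r.camera("top");A=r.camera("scene")
cv2.imwrite("pics/p6.png",np.hstack([crop(B,158,155,48,50,8),crop(A,282,155,50,50,8)]))
E
```

```text
(no output)
```

View pics/p6.png

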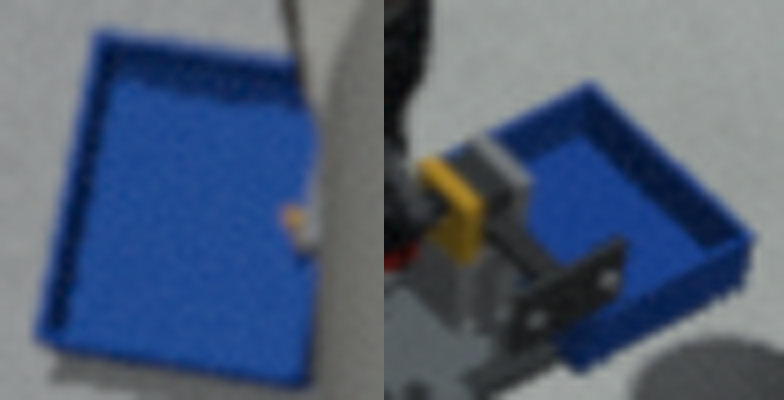

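The pin has tipped down at the exit, with an orange blob at top px (194,182), so its tail is probably still hanging in the mouth. I push a few mm further.

```bash
for i in 1 2 3; do python3 -m jog '[[0,0.0005,0,0],[0.0001,0.001,0,0],[0.0002,0.0015,0,0],[0.0003,0.002,0,0],[0.0003,0.002,0,0]]' | grep -E "pos|force"; done; python3 - <<'E'
from h import *
B=r.camera("top");A=r.camera("scene")
cv2.imwrite("pics/p7.png",np.hstack([crop(B,158,155,48,50,8),crop(A,282,155,50,50,8)]))
E
```

```text
position: [0.5423, 0.118, 0.0752]
wrist_force: [0.1, 0.0, -3.0]
position: [0.5426, 0.1201, 0.0752]
wrist_force: [0.0, -1.0, -3.2]
position: [0.543, 0.122, 0.0752]
wrist_force: [-0.0, -1.2, -3.1]
```

View pics/p7.png

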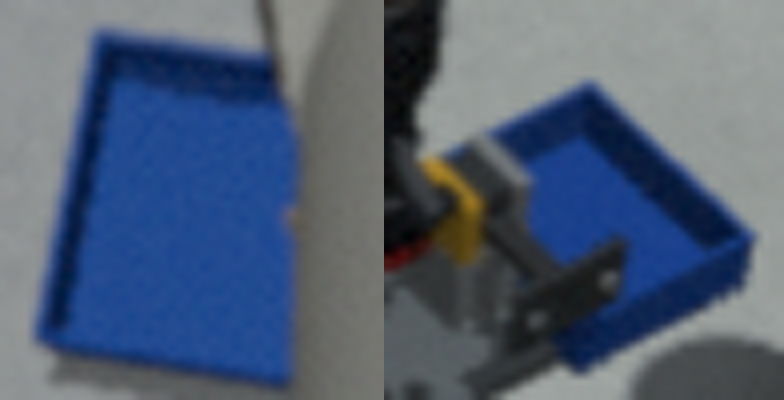

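```bash
for i in 1 2; do python3 -m jog '[[0,0.0005,0,0],[0.0001,0.001,0,0],[0.0002,0.0015,0,0],[0.0003,0.002,0,0],[0.0003,0.002,0,0]]' | grep -E "pos|force"; done
python3 -m jog '[[-0.0007,-0.005,0,0],[-0.0014,-0.01,0,0],[-0.002,-0.015,0,0],[-0.0026,-0.02,0.0001,0],[-0.0033,-0.025,0.0002,0],[-0.004,-0.03,0.0003,0],[-0.0046,-0.035,0.0004,0],[-0.0052,-0.04,0.0004,0]]'
python3 -m jog '[[-0.002,-0.015,0,0],[-0.0045,-0.035,0,0],[-0.0065,-0.05,0,0],[-0.008,-0.06,0.03,0],[-0.009,-0.07,0.06,0],[-0.009,-0.07,0.06,0]]'
python3 - <<'E'
from h import *
B=np.mean([r.camera("top").astype(float) for _ in range(4)],0);A=np.mean([r.camera("scene").astype(float) for _ in range(4)],0)
cv2.imwrite("pics/p8.png",np.hstack([crop(B,158,155,54,50,7),crop(A,272,155,57,50,7)]).clip(0,255).astype(np.uint8))
E
```

```text
position: [0.5433, 0.124, 0.0752]
wrist_force: [-0.2, -0.3, -3.7]
position: [0.5436, 0.126, 0.0752]
wrist_force: [-0.1, 0.3, -2.7]
time: 18.95
position: [0.5383, 0.0852, 0.0757]
orientation: [0.101, 1.568, -0.101]
wrist_force: [-0.3, -0.1, -1.8]
grip_width: 0.0182
time: 19.45
position: [0.5332, 0.0124, 0.1409]
orientation: [0.104, 1.559, -0.104]
wrist_force: [0.7, -0.9, -0.5]
grip_width: 0.0181
```

View pics/p8.png

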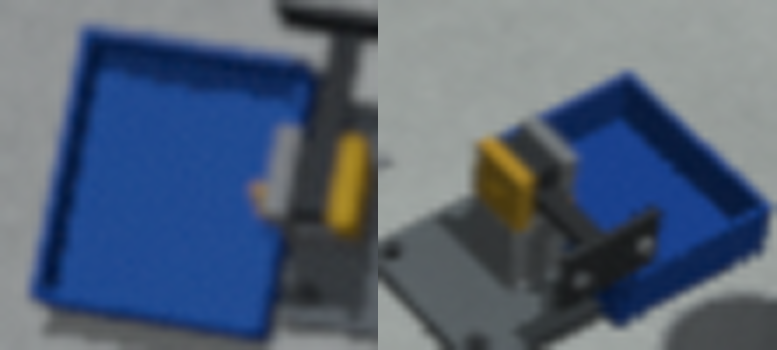

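```bash
python3 - <<'E'
from h import *
B=np.mean([r.camera("top").astype(float) for _ in range(4)],0);A=np.mean([r.camera("scene").astype(float) for _ in range(4)],0)
y=np.radians(82.8);u=np.array([np.cos(y),np.sin(y),0]);v=np.array([u[1],-u[0],0]);C=np.array([.54996,.18716,.0])-.003*u
c=up(B,184,172,14,18);m=(c[...,2]-c[...,0]>0)&(c[...,2]>c[...,1]+8);p=blob(m,184,172);print(m.sum()/64,p.min(0),p.max(0),p.mean(0))
for z in(.01,.02,.035,.06,.075):
    w=plane("top",[p.mean(0)],z)[0]-C;print(z,"along",(w@u).round(4),"lat",(w@v).round(4))
print(B[176:190,188:202].astype(int)[...,2]);print(B[176:190,188:202].astype(int)[...,0])
# scene: is head at bore height visible? print projections of hanging/lying spots
for k in(.042,.05,.06):
    print(k,[proj("scene",[C+k*u+[0,0,z]]).round(1).tolist() for z in(.01,.04,.075)])
E
```

```text
4.03125 [193.8125 180.9375] [195.6875 183.4375] [194.70736434 182.06104651]
0.01 along 0.0498 lat 0.002
0.02 along 0.048 lat 0.0003
0.035 along 0.0452 lat -0.0022
0.06 along 0.0406 lat -0.0063
0.075 along 0.0379 lat -0.0088
[[ 33  33  32  32  32  33  33  42  70 103 120 113  88  60]
 [ 34  32  32  31  34  34  29  43  77 109 120 108  78  55]
 [ 32  33  31  32  31  31  31  48  85 116 122 105  69  51]
 [ 32  35  34  31  32  33  36  54  92 119 121 103  65  50]
 [ 33  34  32  30  35  48  67  82 101 120 119  96  63  50]
 [ 31  32  35  33  43  76 112 124 121 122 115  91  61  51]
 [ 33  33  31  33  43  80 118 132 129 123 111  83  57  53]
 [ 36  35  33  33  36  64  99 120 126 122 108  74  54  52]
 [ 32  32  34  32  35  51  85 113 121 117 101  65  48  48]
 [ 33  34  36  34  33  43  71  92  97  94  84  51  38  35]
 [ 35  31  34  34  34  37  46  59  60  64  60  47  40  37]
 [ 34  32  33  32  33  31  34  32  32  43  45  51  55  62]
 [ 33  33  32  34  34  33  34  31  28  31  37  48  56  58]
 [ 33  35  36  33  32  35  32  32  30  27  26  41  51  52]]
[[146 145 145 145 145 146 146 146 142 136 131 121
[... 258 characters left out ...]
6 146 144 134 114 111 126 131 124  98  68  58]
 [146 145 145 146 144 131  99  96 121 130 120  90  63  59]
 [146 145 146 146 145 133 104  99 125 131 116  81  60  58]
 [146 145 146 146 147 140 119 106 122 126 110  71  53  54]
 [145 146 146 146 146 145 128 104  99 100  91  57  41  40]
 [146 145 146 146 147 147 139 118  92  80  66  49  44  42]
 [146 145 145 145 145 146 144 131 110  96  67  55  60  67]
 [146 145 145 146 146 146 145 138 126 112  74  55  60  63]
 [145 147 147 145 145 146 146 143 135 114  74  54  56  57]]
0.042 [[[297.2, 188.3]], [[297.9, 182.7]], [[298.7, 175.9]]]
0.05 [[[298.9, 187.4]], [[299.6, 181.8]], [[300.5, 175.0]]]
0.06 [[[301.1, 186.3]], [[301.8, 180.7]], [[302.7, 173.9]]]
```

The orange blob sits at bore-line position only if it is low (z about 0.01–0.02, 48–50 mm from the mouth). It didn't move during the last 10 mm of push, so the pin lies in the tray. Now I return the punch to the mat.

```bash
python3 -m jog '[[-0.005,-0.03,0,1],[-0.01,-0.065,0,2],[-0.018,-0.1,0,3],[-0.024,-0.135,0,3.5],[-0.03,-0.17,0,3.5],[-0.035,-0.2,0,3.5],[-0.035,-0.217,0,3.5],[-0.035,-0.217,0,3.5]]'
python3 -m jog '[[0,0,-0.03,0],[0,0,-0.06,0],[0,0,-0.09,0],[0,0,-0.1,0],[0,0,-0.11,0],[0,0,-0.115,0],[0,0,-0.115,0]]'
python3 - <<'E'
from h import *
s=r.sense();m=R.from_rotvec(s["orientation"]).as_matrix();print("jaw",np.degrees(np.arctan2(m[1,2],m[0,2])),m[2])
E
```

```text
time: 20.92
position: [0.4933, -0.2072, 0.1361]
orientation: [0.056, 1.569, -0.061]
wrist_force: [0.6, -1.2, -2.8]
grip_width: 0.0186
time: 21.5
position: [0.4946, -0.2009, 0.0205]
orientation: [0.052, 1.57, -0.052]
wrist_force: [-0.4, -0.7, -1.3]
grip_width: 0.0182
jaw -3.809813069580032 [-9.99999954e-01  2.01405130e-04 -2.28943919e-04]
```

```bash
python3 -m jog '[[0,0,-0.003,0],[0,0,-0.006,0],[0,0,-0.009,0],[0,0,-0.009,0]]' | grep -E "pos|force"; python3 -m jog '[[0,0,-0.001,0],[0,0,-0.002,0],[0,0,-0.002,0],[0,0,-0.002,0]]' | grep -E "pos|force"
```

```text
position: [0.4945, -0.2012, 0.0118]
wrist_force: [0.6, -0.0, -1.7]
position: [0.4943, -0.2012, 0.0096]
wrist_force: [-0.3, 0.7, -1.7]
```

```bash
python3 -m jog '[[0,0,-0.0005,0],[0,0,-0.001,0],[0,0,-0.001,0],[0,0,-0.001,0]]' | grep -E "pos|force"
```

```text
position: [0.4945, -0.2012, 0.0088]
wrist_force: [0.1, -1.0, 1.0]
```

Contact with the mat (z force went from -1.7 to +1.0). Release and rise.

```bash
python3 -m jog '[[0,0,0,0],[0,0,0,0],[0,0,0,0],[0,0,0,0],[0,0,0,0],[0,0,0,0]]' 0.5 | grep -E "pos|force|width"
python3 -m jog '[[0,0,0.005,0],[0,0,0.015,0],[0,0,0.04,0],[0,0,0.08,0],[0,0,0.12,0],[0,0,0.16,0],[0,0,0.19,0],[0,0,0.19,0]]' | grep -E "pos|force"
python3 -m jog '[[-0.03,0.02,0,0],[-0.06,0.05,0,0],[-0.09,0.09,0.02,0],[-0.1,0.13,0.04,0],[-0.1,0.17,0.06,0],[-0.1,0.21,0.06,0],[-0.1,0.23,0.06,0],[-0.1,0.23,0.06,0]]'
python3 - <<'E'
from h import *
B=r.camera("top");A=r.camera("scene")
cv2.imwrite("pics/end.png",np.vstack([np.hstack([crop(B,150,90,240,150,1.66),crop(A,140,150,240,150,1.66)]),np.hstack([crop(B,285,150,100,90,4)[:360,:398],crop(A,150,205,100,90,4)[:,:398]])]))
b0=cv2.imread("pics/top0.png");a0=cv2.imread("pics/scene0.png")
for n,x,x0 in(("top",B,b0),("scene",A,a0)):
    d=(cv2.GaussianBlur(cv2.absdiff(x,x0),(3,3),0).max(2)>30).astype(np.uint8);k,l,st,c=cv2.connectedComponentsWithStats(d);print(n,[s.tolist() for s in st[1:] if s[4]>5])
H=[]
for n,im,w in(("scene",A,(165,215,60,50)),("top",B,(298,190,65,30))):
    c=up(im,*w);p=blob((c[...,2]-c[...,1]>50)&(c[...,2]-c[...,0]>50),*w[:2]);H.append(axis(p))
h=line3(*H);print([h(y).round(4) for y in(-.24,-.2,-.16)])
E
```

```text
position: [0.4943, -0.2012, 0.0086]
wrist_force: [-0.2, -0.5, -0.0]
grip_width: 0.0426
position: [0.4986, -0.203, 0.2067]
wrist_force: [1.1, -0.7, -0.3]
time: 24.33
position: [0.3944, 0.0356, 0.2603]
orientation: [0.048, 1.567, -0.043]
wrist_force: [-0.2, 0.6, -0.6]
grip_width: 0.0426
top [[193, 181, 3, 4, 7], [222, 185, 63, 58, 598], [289, 193, 8, 27, 118], [316, 201, 10, 9, 60], [303, 203, 4, 2, 8], [327, 202, 2, 4, 6], [347, 204, 7, 9, 58], [258, 211, 16, 19, 126], [295, 225, 4, 5, 14], [244, 239, 2, 4, 7], [246, 246, 3, 3, 6], [231, 249, 25, 125, 1709], [289, 250, 33, 134, 1247], [0, 311, 137, 73, 3118], [247, 353, 48, 31, 1154], [0, 373, 6, 8, 30], [306, 380, 3, 4, 9]]
scene [[113, 0, 129, 91, 5344], [292, 8, 34, 48, 913], [175, 40, 88, 102, 3041], [150, 46, 6, 5, 18], [263, 63, 31, 15, 261], [159, 64, 4, 3, 6], [296, 68, 15, 7, 63], [131, 115, 12, 20, 126], [174, 135, 51, 49, 1018], [139, 137, 7, 4, 13], [217, 225, 5, 3, 9], [201, 229, 9, 9, 52], [180, 242, 7, 8, 45]]
[array([0.4927, 0.012 ]), array([0.495 , 0.0128]), array([0.4973, 0.0136])]
```

View pics/end.png

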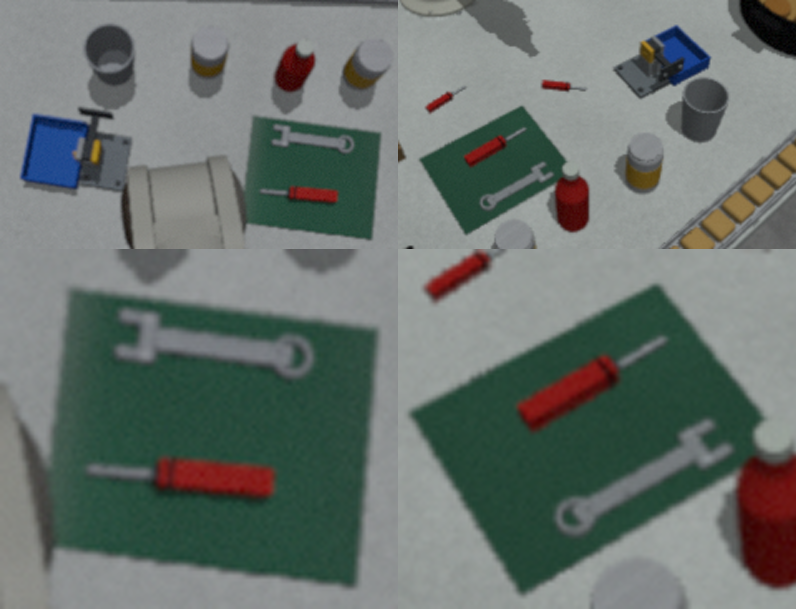

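The punch lies flat on the mat, handle at about top px (338,207). Nothing else changed except the pin, and the gripper is clear, so I hand in.

```bash
python3 -c "
from workcell import r
print(r.hand_in())"
```

```text
the job is handed in; nothing more can be done
None
```

I pressed the pin out with the large red-handled punch from the mat, laid the punch back on the mat, and handed the job in at about 24 s. No verdict was reported.

- **Pin:** I judge it is in the tray, but I could not see all of it. After the push, only a small brass-coloured patch showed past the exit flange. Its position fits a pin low in the tray (about 1–2 cm above the counter, 48–50 mm from the bore's mouth). It stayed put through the last 10 mm of push and the withdrawal. I put the tip about 42 mm deep, against the 36 mm needed. The scene camera's view of that spot is blocked by the hinge, so this rests on the top camera alone.
- **Force:** The highest wrist reading on any axis during the push was about 4.5 N, about 1.8 N of it the punch's weight. I read it only at the end of each 2 mm step. The expected 8–14 N breakaway never showed, so it probably happened between readings, and I can't confirm the peak.
- **Punch:** It lies flat on the mat, handle centre at about 13 mm height, roughly 2 cm from where it started.
- **Everything else:** Before/after pictures show no change to the cans, sauce bottle, cup or spanner. In the top view the arm's end position hid one of the small look-alike punches; the scene view shows it where it was.

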